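# Turn the welding turntable back to its setting stop

## Task

Swing the yellow holding pawl clear of the ratchet wheel by its upright steel pin, then turn the turntable backwards (clockwise seen from above) by its black handle until the red dog bears lightly but definitely against the rubber setting stop. Then swing the pawl back in until its nose presses on the ratchet teeth, and let go; work gently by feel, force neither the stop nor the pawl, and leave the things round about alone.

Things in the scene. Friction and masses are not known exactly. Their poses are not given: they have to be found in the camera images.
- base: Blue base plate of the indexing turntable, 320 x 300 x 12 mm, bolted down. Origin on the table surface right under the turntable's vertical axis; x and y along the plate's sides (320 mm along x), z up.
- plate_top (a point): Centre of the turntable on its axis, at the top of the bright face plate (160 mm diameter, top 54 mm above the table). Under the plate sits the dark ratchet wheel, 192 mm over the tooth tips: 20 saw teeth 11 mm deep, heights 30 to 44 mm. A fixed tube of 48 mm diameter stands in the middle of the plate, top at 78 mm.
- pawl_pivot (a point): Vertical pivot of the yellow pawl, at its top face (height 43 mm); at (66, 122) mm in the base's frame.
- turntable (a joint): Angle of the turntable in rad, counter-clockwise from above positive; about 0 at the start. Backwards is clockwise (the value falls). While the pawl is engaged its nose blocks backward turning. The way back to the stop is 0.5 to 1.2 rad. Friction holds the table wherever it is left; it takes about 3 N at the handle to turn it.
- handle_mid (a point): Middle of the turntable's upright black round handle, 20 mm in diameter and 40 mm tall (heights 59 to 99 mm, this point at 79 mm), which stands on the face plate 68 mm from the axis and spins freely on its bolt.
- dog_mid (a point): Point at height 53 mm on the centre line of the red dog, a radial lug 14 mm wide and 12 mm high (heights 47 to 59 mm) that reaches from the face plate to 116 mm from the axis; the point is 105 mm from the axis. When the dog touches the stop this point is 18 mm from stop_post.
- stop_post (a point): Point at height 53 mm on the axis of the setting stop, an upright black rubber post 22 mm in diameter (top at 60 mm), bolted to the base 105 mm from the turntable's axis; where round the ring differs each time. It is rigid. Some 8 to 12 N in all on the handle presses the dog on it properly; 26 N on the handle is too much.
- pawl (a joint): Angle of the yellow pawl in rad: about 0 in a tooth gap (as at the start), growing as it swings outward (clockwise from above), 0.75 fully out. Clear of all teeth from 0.15; 0.35 to 0.6 is well clear. Where its nose meets the wheel again (-0.06 to 0.13) depends on where the wheel stands. Friction (about 1.3 N at the pin) holds it where it is left.
- pawl_pin (a point): Middle (height 70 mm) of the part that stands up of the pawl's steel pin, 14 mm in diameter, heights 43 to 90 mm, 96 mm from the pawl's pivot; at pawl angle 0 it stands at (-30, 125) mm in the base's frame. A push of about 4 to 7 N on the pin inward seats the nose; keep it under 14 N.
- jar_nuts: Bystander: pale plastic jar with a grey lid, 60 mm diameter, 89 mm tall, near the base. Origin at the centre of its underside.
- spanner_13: Bystander: combination spanner 34 x 154 x 8 mm lying near the base. Origin at the centre of its underside.
- flat_tin: Bystander: flat round tin, 76 mm diameter, 16 mm high. Origin at the centre of its underside.
- hex_nut: Bystander: hexagon nut 21 x 24 x 12 mm lying on a corner of the base. Origin at the centre of its underside.
- peen_hammer: Bystander: hammer with wooden handle, 105 x 260 x 34 mm. Origin at the centre of its underside.

How it is judged:
By the outcome, as a careful person would: the job done as asked, in the order asked, and still so for the second after the job is handed in, with the robot touching nothing.
It also fails if it takes over 61 s, if anything falls off the work surface, if the arm or the gripper's body presses on something with over 40 N, if the wrist force passes 120 N, or if a joint passes its speed limit or range.

## Robot

A 6-joint arm with a two-finger parallel gripper is mounted at the origin on the work surface; the furniture and walls round the work are solid. World frame = base frame: x ahead of the robot, y to its left, z up, the work surface at z = 0. Lengths are in m, angles in degrees, forces in N, time in s.
With the tool pointing down it reaches from about 0.3 to 0.75 m from the base axis. Payload 8.5 kg.
Tool frame: the origin (TCP) lies at the very end of the fingers, on their centre line; the grasp point (between the pads) lies 19 mm behind it; z points along the fingers, y is the line along which they close (so a half turn about z gives the same grasp; the last joint's range is limited). The gripper opens to 85 mm and grips with 20 to 120 N. Pads are 22 mm wide; open, the fingers measure 114 mm over their backs; the gripper's body (76 mm by 85 mm) begins 54 mm behind the grasp point. The pads swing forward as they close: fully open they stand 13 mm farther back than shut.
Start: joints at [51.664, 21.807, 74.336, -0, 83.858, -12.336], TCP at [0.241, 0.494, 0.231] pointing down, gripper open.
Joint ranges: [-178.18, 178.18], [-50.72, 133.34], [12.68, 142.11], [-81.47, 261.47], [9.98, 163.14], [-165.26, 165.26]. Speed limits (degrees/s): [136.94, 136.94, 180, 180, 180, 180].

## Interface

Orientations are given as a 3x3 rotation matrix whose columns are the frame's x, y, z axes.
In Python, from rig import env, optics, spotter gives the robot as it stands.
- The arm moves only by the shell command python3 -m crank 'ROWS' [FORCE]. ROWS is JSON, one flat list of numbers, 5 for each row, row after row: the finger opening in cm, from 0 to 8.54, then the shift along the tool's x, y, z in cm, then the turn about the tool's z in rad. A call has exactly 8 rows; each row shifts and turns the commanded pose from where the row before left it, along the tool's axes as they then stand; what a row does not reach is not made up. A row lasts 1/12 s, in which the tool goes at most 41.7 mm and 7.16 degrees, less where a joint would pass 70% of its speed; a pose out of reach is approached as far as the arm can. A call is refused whole if a number of a shift passes 4.17 or a number of a turn 0.125, either way. A call with a gripper value outside its range is refused whole. The fingers move at their own pace and stop on an object; FORCE is the grip in N (left out, the last holds). Time passes only in rows, so rows that do not move let the fingers close, or fill a call up. It gives the time, the measured TCP pose, the force, the opening and the grip force at its end, in the units of the state.
- env.observe(): the state, without advancing time (a new reading comes with each control period).
- optics.get_image(name): name is "scene" or "top"; returns a dict with "color" (420x560x3 uint8, red, green, blue), "intrinsics" (3x3 intrinsics, pixels), "distortion" ([k1, k2, p1, p2, k3] as OpenCV has them; the pictures are not rectified), "pose" (4x4, takes a point from camera to world coordinates). Camera axes: x right, y up, looking along -z (the intrinsics and any distortion apply to the point x, -y, -z); pixel columns grow to the right and rows downward; lengths in m; the calibration is good to about 2 mm. A picture is of the moment at which its call begins. There is no depth.
- env.close_job(): hands the job in; it is judged then, once.
Trained networks look in a picture, given as the dict that the camera call returned (one of the last four; its "shot" number tells which), for a name from the list of things; names that differ only in an ending like _2 or _b are one class to them, and where a whole thing is asked for, a point or a joint stands for the part that bears it (a point fixed in the world has none). Each returns a list of dicts, best first, with "score" (0 to 1); they miss things now and then, are a little off and sometimes report something else, mostly with a low value. They report only what shows in the picture. A call takes as long as a camera call.
- spotter.look_for(picture, query): "at" ([column, row] as shares, 0 to 1, of the picture: columns of its width, rows of its height, amid what is visible of it).
The state is a dict: "time_s": time; "q": joint angles; "qvel": joint speeds; "joint_efforts": joint torques, N m; "position": TCP position; "tool_rot": TCP orientation; "ft_force": force on the tool from outside, world axes, zero at the start; "wrist_torque": the same for the moment, N m; "grip_width": finger opening in m; "gripper_force": force on a finger pad.
Only numpy, scipy, OpenCV 4.12 (cv2) and the standard library are available. Lean on these libraries where they do the work, as an engineer would, in place of code of your own. Each camera call takes 0.05 s, during which the arm holds its last target. There are 200 camera calls.

## Working session

There is one attempt and no reset: what is moved stays moved. The work goes in short steps, Python scripts to look and compute and a shell command to move; the robot and the scene stay as the last step left them, time stands still between calls to the robot, and variables do not carry over. Pictures are saved under pics/ and viewed, at most 11 in all, crops included, and the job is handed in when it is done.

```bash
mkdir -p pics; ls
cat > h.py <<'E'
import numpy as np,cv2
from rig import env,optics,spotter
def ray(p,uv):
    K=np.array(p["intrinsics"],float);d=np.array(p["distortion"],float);T=np.array(p["pose"],float)
    n=cv2.undistortPoints(np.array([[uv]],float),K,d)[0,0]
    v=T[:3,:3]@np.array([n[0],-n[1],-1.]);return T[:3,3],v
def onz(p,uv,z):
    o,v=ray(p,uv);return o+v*(z-o[2])/v[2]
def proj(p,X):
    K=np.array(p["intrinsics"],float);d=np.array(p["distortion"],float);T=np.array(p["pose"],float)
    c=T[:3,:3].T@(np.array(X)-T[:3,3]);c=c*[1,-1,-1]
    return cv2.projectPoints(c.reshape(1,1,3),np.zeros(3),np.zeros(3),K,d)[0].ravel()
def save(p,n): cv2.imwrite("pics/"+n,cv2.cvtColor(p["color"],cv2.COLOR_RGB2BGR))
E
python3 - <<'E'
from h import *
Z=dict(base=.012,plate_top=.054,pawl_pivot=.043,handle_mid=.079,dog_mid=.053,stop_post=.053,pawl_pin=.07,jar_nuts=.045,spanner_13=.004,flat_tin=.008,hex_nut=.018,peen_hammer=.017)
for c in("scene","top"):
    p=optics.get_image(c);save(p,c+"0.png");print(c,np.round(p["pose"],3).tolist())
    for k,z in Z.items():
        try:
            for r in spotter.look_for(p,k)[:2]:
                uv=np.array(r["at"])*[560,420];print(k,round(r["score"],2),uv.round(),onz(p,uv,z).round(4))
        except Exception as e: print(k,e)
s=env.observe();print(s["position"],np.round(s["tool_rot"],3).tolist(),s["ft_force"])
E
```

```text
pics
scene [[0.684, 0.296, -0.667, -0.325], [-0.729, 0.308, -0.611, -0.706], [0.025, 0.904, 0.426, 0.616], [0.0, 0.0, 0.0, 1.0]]
base 0.6 [293. 239.] [0.5299 0.0028 0.012 ]
base 0.46 [382. 249.] [ 0.6546 -0.1974  0.012 ]
plate_top 0.79 [293. 237.] [ 0.48   -0.0391  0.054 ]
pawl_pivot 0.74 [296. 236.] [ 0.5054 -0.0271  0.043 ]
pawl_pivot 0.61 [296. 222.] [0.5669 0.0273 0.043 ]
dog_mid 0.78 [298. 225.] [ 0.5415 -0.0018  0.053 ]
stop_post 0.69 [329. 250.] [ 0.4928 -0.1424  0.053 ]
stop_post 0.61 [292. 239.] [ 0.4698 -0.0421  0.053 ]
pawl_pin 0.52 [254. 215.] [0.4719 0.0963 0.07  ]
pawl_pin 0.38 [314. 221.] [ 0.5615 -0.041   0.07  ]
jar_nuts 0.92 [368. 269.] [ 0.4971 -0.2501  0.045 ]
jar_nuts 0.36 [261. 215.] [0.5252 0.1195 0.045 ]
spanner_13 0.66 [238. 211.] [0.5546 0.2466 0.004 ]
flat_tin 0.88 [383. 249.] [ 0.664  -0.1953  0.008 ]
hex_nut 0.58 [351. 225.] [ 0.7032 -0.0638  0.018 ]
peen_hammer 0.9 [128. 219.] [0.2741 0.4075 0.017 ]
top [[0.028, 0.98, -0.197, 0.32], [-0.999, 0.032, 0.017, 0.072], [0.023, 0.197, 0.98, 1.053], [0.0, 0.0, 0.0, 1.0]]
base 0.81 [293. 200.] [0.5504 0.0171 0.012 ]
plate_top 0.86 [296. 205.] [0.5294 0.0134 0.054 ]
pawl_pivot 0.42 [295. 196.] [0.5564 0.0162 0.043 ]
handle_mid 0.37 [320. 201.] [ 0.5365 -0.0474  0.079 ]
dog_mid 0.98 [297. 197.] [0.5516 0.0095 0.053 ]
stop_post 0.46 [335. 194.] [ 0.5622 -0.093   0.053 ]
pawl_pin 0.56 [256. 194.] [0.5504 0.1194 0.07  ]
jar_nuts 0.52 [297. 197.] [0.5512 0.009  0.045 ]
spanner_13 0.53 [209. 190.] [0.5748 0.255  0.004 ]
flat_tin 0.67 [367. 167.] [ 0.6565 -0.1906  0.008 ]
hex_nut 0.47 [295. 198.] [0.5563 0.0144 0.018 ]
hex_nut 0.43 [326. 149.] [ 0.702  -0.0726  0.018 ]
peen_hammer 0.77 [135. 304.] [0.2592 0.4264 0.017 ]
[0.24109573 0.49432655 0.23133261] [[-0.899, 0.438, 0.0], [0.438, 0.899, -0.0], [-0.0, -0.0, -1.0]] [ 0.04803518 -0.01698757 -0.35441488]
```

Run:
```python
import cv2
a=cv2.imread("pics/top0.png")[110:290,190:430];cv2.imwrite("pics/topc.png",cv2.resize(a,(800,600),interpolation=cv2.INTER_CUBIC))
a=cv2.imread("pics/scene0.png")[160:310,200:400];cv2.imwrite("pics/scenec.png",cv2.resize(a,(800,600),interpolation=cv2.INTER_CUBIC))
```

```text
(no output)
```

View pics/topc.png

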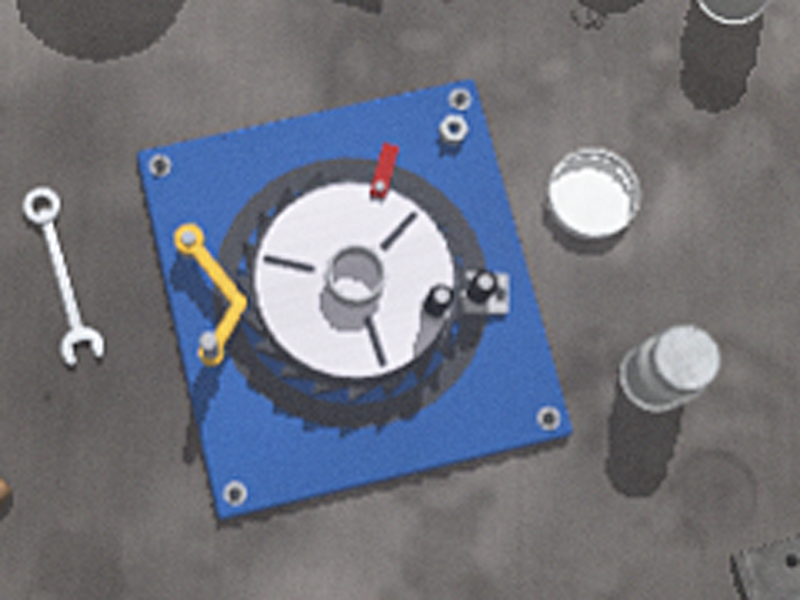

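View pics/scenec.png

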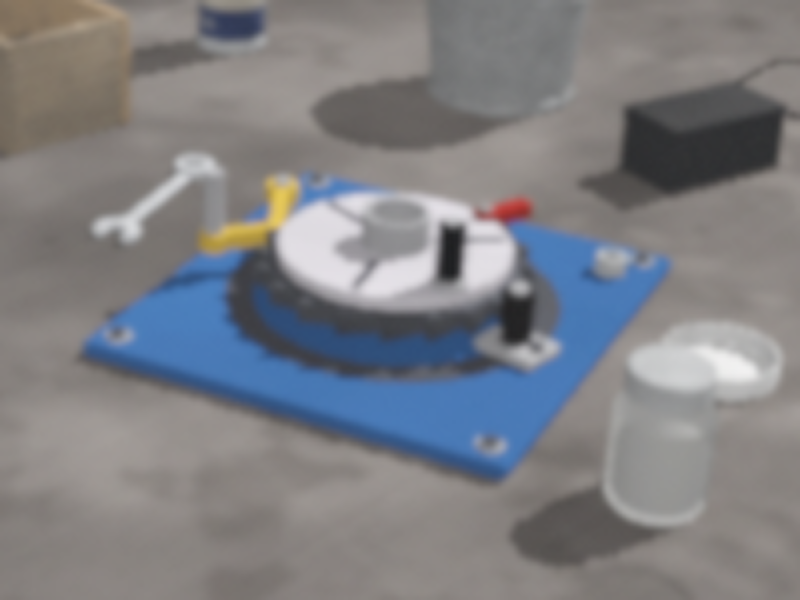

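```bash
cat > m.py <<'E'
from h import *
p=optics.get_image("top")
P=lambda u,v,z:onz(p,(190+u/10*3,110+v/10*3),z)[:2]
E
python3 - <<'E'
from m import *
C=P(355,279.5,.054);piv=P(189,238,.043);pin=P(209,338,.09);pinb=P(209,355,.043);h=P(442,293,.099);st=P(484,278,.060);dog1=P(391,147,.059);dog0=P(380,195,.059)
cor=[P(138,153,.012),P(470,82,.012),P(572,433,.012),P(220,518,.012)]
for n,x in dict(C=C,piv=piv,pin=pin,pinb=pinb,h=h,st=st,d1=dog1,d0=dog0).items():print(n,x.round(4),"rel C mm",((x-C)*1e3).round(1),"r",round(np.linalg.norm(x-C)*1e3,1),"ang",np.degrees(np.arctan2(*(x-C)[::-1])).round(1))
print([c.round(4).tolist() for c in cor],np.mean(cor,0))
for a,b in((0,1),(1,2),(2,3),(3,0)):
    d=cor[b]-cor[a];print(np.linalg.norm(d),np.degrees(np.arctan2(d[1],d[0])))
print(np.degrees(np.arctan2(*(piv-C)[::-1]))-np.degrees(np.arctan2(122,66)), np.degrees(np.arctan2(*(pinb-C)[::-1]))-np.degrees(np.arctan2(125,-30)))
E
```

```text
C [0.5588 0.0116] rel C mm [0. 0.] r 0.0 ang 0.0
piv [0.5916 0.1469] rel C mm [ 32.8 135.3] r 139.2 ang 76.4
pin [0.5006 0.1245] rel C mm [-58.3 112.9] r 127.1 ang 117.3
pinb [0.4955 0.1265] rel C mm [-63.3 114.9] r 131.2 ang 118.8
h [ 0.5397 -0.0526] rel C mm [-19.1 -64.2] r 67.0 ang -106.6
st [ 0.5621 -0.0913] rel C mm [   3.3 -102.9] r 103.0 ang -88.2
d1 [ 0.6697 -0.0153] rel C mm [110.9 -26.9] r 114.1 ang -13.7
d0 [ 0.6286 -0.007 ] rel C mm [ 69.8 -18.6] r 72.2 ang -14.9
[[0.6731, 0.1959], [0.7479, -0.0872], [0.4455, -0.1718], [0.3682, 0.1138]] [0.5587047  0.01267368]
0.2928121551356977 -75.19935437887311
0.3140092268627824 -164.37955037171238
0.29586610218368764 105.14459342141525
0.315756466846669 15.062697866006939
14.787499708913515 15.344164246215342
```

```bash
python3 -m crank '[3,0,0,0,-0.1135, 3,0,0,0,-0.1135, 3,0,0,0,-0.1135, 3,0,0,0,-0.1135, 3,-2.33,-3.35,0,0, 3,-2.33,-3.35,0,0, 3,-2.33,-3.35,0,0, 3,-2.33,-3.35,0,0]' 20
python3 -m crank '[3,-2.33,-3.35,0,0, 3,-2.33,-3.35,0,0, 3,-2.33,-3.35,0,0, 3,-2.33,-3.35,0,0, 3,-2.33,-3.35,0,0, 3,-2.33,-3.35,0,0, 3,-2.3,-3.3,0,0, 3,0,0,0,0]'
```

```text
time_s: 2.02
position: [0.3348, 0.3589, 0.2314]
tool_rot: [[-1.0, -0.001, 0.0], [-0.001, 1.0, 0.0], [-0.0, 0.0, -1.0]]
ft_force: [1.2, 0.8, 0.9]
grip_width: 0.03
gripper_force: 0.0
time_s: 2.68
position: [0.5006, 0.1212, 0.2309]
tool_rot: [[-1.0, 0.006, 0.001], [0.006, 1.0, -0.002], [-0.001, -0.002, -1.0]]
ft_force: [-1.2, -0.3, 0.4]
grip_width: 0.0303
gripper_force: 0.0
```

```bash
python3 -m crank '[3,0,0,4,0, 3,0,0,4,0, 3,0,0,3,0, 3,0,0,1.3,0, 3,0,0,0,0, 3,0,0,0,0, 3,0,0,0,0, 3,0,0,0,0]'
python3 - <<'E'
from h import *
for c in("scene","top"):
    p=optics.get_image(c);save(p,c+"1.png");s=env.observe()
    print(c,proj(p,s["position"]),[(r["score"],(np.array(r["at"])*[560,420]).round()) for r in spotter.look_for(p,"pawl_pin")[:2]],proj(p,[.4973,.125,.07]),proj(p,[.4973,.125,.09]))
a=cv2.imread("pics/scene1.png")[150:270,190:350];cv2.imwrite("pics/s1.png",cv2.resize(a,(800,600),interpolation=cv2.INTER_CUBIC))
print(s["position"])
E
```

```text
time_s: 3.35
position: [0.4979, 0.1265, 0.1098]
tool_rot: [[-1.0, -0.0, 0.003], [-0.0, 1.0, 0.0], [-0.003, 0.0, -1.0]]
ft_force: [-0.4, -0.2, 0.2]
grip_width: 0.03
gripper_force: 0.0
scene [252.60528873 195.75808079] [(0.67, array([254., 212.]))] [252.77581701 209.16569984] [252.82033248 202.54388934]
top [251.52927381 211.1391474 ] [] [252.83153788 214.0535445 ] [252.46681136 212.64891409]
[0.49752209 0.1264399  0.10922061]
```

View pics/s1.png

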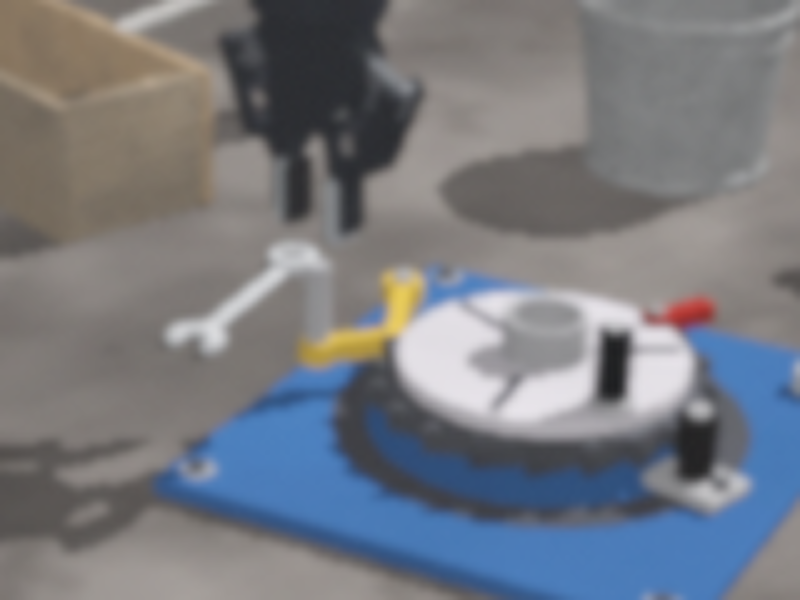

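```bash
python3 -m crank '[3,0,0,1,0, 3,0,0,1.2,0, 3,0,0,1.2,0, 3,0,0,0.9,0, 2.2,0,0,0,0, 2.2,0,0,0,0, 2.2,0,0,0,0, 2.2,0,0,0,0]'
python3 -m crank '[2.2,0,0.4,0,0, 2.2,0,0.4,0,0, 2.2,0,0.5,0,0, 2.2,0,0.5,0,0, 2.2,0,0.5,0,0, 2.2,0,0.5,0,0, 2.2,0,0.5,0,0, 2.2,0,0.5,0,0]'
```

```text
time_s: 4.22
position: [0.4976, 0.1264, 0.066]
tool_rot: [[-1.0, -0.0, 0.001], [-0.0, 1.0, 0.0], [-0.001, 0.0, -1.0]]
ft_force: [0.1, 0.3, 0.7]
grip_width: 0.0222
gripper_force: 0.0
time_s: 4.88
position: [0.4971, 0.165, 0.0653]
tool_rot: [[-1.0, -0.0, -0.0], [-0.0, 1.0, 0.0], [0.0, 0.0, -1.0]]
ft_force: [0.1, -1.2, -1.2]
grip_width: 0.022
gripper_force: 0.7
```

```bash
python3 -m crank '[2.2,0,0.4,0,0, 2.2,0,0.3,0,0, 2.2,0,0,0,0, 2.2,0,-0.35,0,0, 2.2,0,0,0,0, 2.2,0,0,-1.5,0, 2.2,0,0,-3,0, 3.4,0,0,-2,0]'
python3 -m crank '[3.4,-0.7,-3.7,0,0, 3.4,-0.7,-3.7,0,0, 3.4,-0.7,-3.7,0,0, 3.4,-0.7,-3.7,0,0, 3.4,-0.7,-3.7,0,0, 3.4,-0.7,-3.6,0,0, 3.4,0,0,0,-0.115, 3.4,0,0,0,-0.115]'
python3 -m crank '[3.4,0,0,0,-0.115, 3.4,0,0,0,-0.115, 3.4,0,0,0,-0.115, 3.4,0,0,0,-0.115, 3.4,0,0,0,-0.115, 3.4,0,0,0,-0.115, 3.4,0,0,0,-0.115, 3.4,0,0,0,0]'
python3 - <<'E'
from h import *
for c in("scene","top"):
    p=optics.get_image(c);save(p,c+"2.png");s=env.observe()
    for n in("pawl_pin","handle_mid","stop_post","dog_mid"):print(c,n,[(r["score"],(np.array(r["at"])*[560,420]).round()) for r in spotter.look_for(p,n)[:2]])
    print(proj(p,[.5394,-.0531,.099]),proj(p,[.5394,-.0531,.079]),proj(p,[.497,.168,.07]))
a=cv2.imread("pics/scene2.png")[150:270,220:380];cv2.imwrite("pics/s2.png",cv2.resize(a,(800,600),interpolation=cv2.INTER_CUBIC))
E
```

```text
time_s: 5.55
position: [0.4974, 0.1676, 0.132]
tool_rot: [[-1.0, 0.0, 0.001], [0.0, 1.0, 0.0], [-0.001, 0.0, -1.0]]
ft_force: [1.1, -0.4, 0.1]
grip_width: 0.0329
gripper_force: 0.0
time_s: 6.22
position: [0.5393, -0.0556, 0.1302]
tool_rot: [[-0.973, -0.229, 0.0], [-0.229, 0.973, 0.0], [-0.0, 0.0, -1.0]]
ft_force: [-0.7, 0.9, -0.2]
grip_width: 0.034
gripper_force: 0.0
time_s: 6.88
position: [0.5417, -0.0442, 0.1302]
tool_rot: [[-0.523, -0.853, -0.003], [-0.853, 0.523, -0.011], [0.011, -0.003, -1.0]]
ft_force: [0.5, 0.0, 0.1]
grip_width: 0.0339
gripper_force: 0.0
scene pawl_pin [(0.59, array([250., 216.]))]
scene handle_mid []
scene stop_post [(0.8, array([331., 246.])), (0.67, array([367., 267.]))]
scene dog_mid [(0.9, array([296., 223.])), (0.27, array([249., 212.]))]
[313.50265568 215.35254363] [313.02538117 222.34698074] [241.96221162 204.52343682]
top pawl_pin []
top handle_mid [(0.73, array([265., 191.]))]
top stop_post []
top dog_mid [(0.79, array([281., 192.]))]
[322.79628145 198.02297482] [321.78310819 199.71006618] [236.2576914  213.63856893]
```

View pics/s2.png

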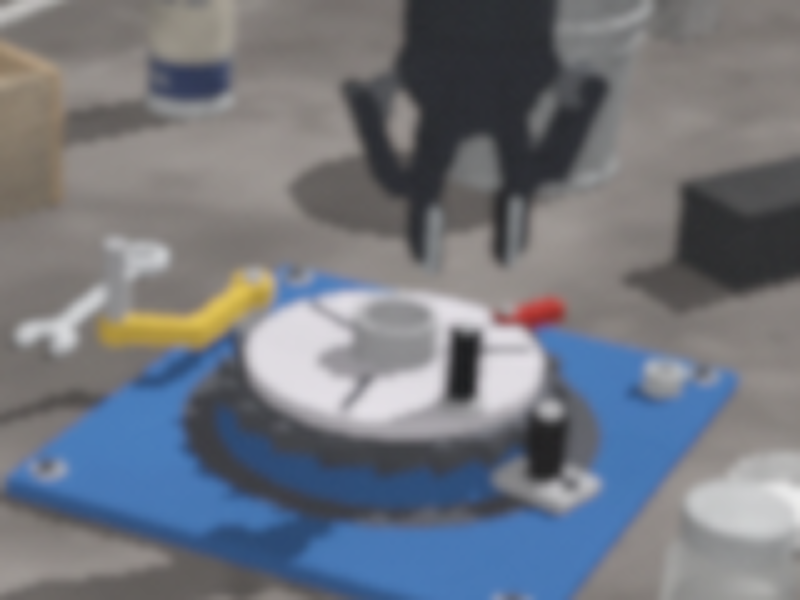

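```bash
python3 -m crank '[3.4,0,0,0,0, 3.4,0,0,0,0, 3.4,0,0,0,0, 3.4,0,0,0,0, 3.4,0,0,0,0, 3.4,0,0,0,0, 3.4,0,0,0,0, 3.4,0,0,0,0]'
```

```text
time_s: 8.05
position: [0.5417, -0.0447, 0.1302]
tool_rot: [[-0.522, -0.853, -0.003], [-0.853, 0.522, -0.011], [0.011, -0.003, -1.0]]
ft_force: [0.2, 0.5, -0.8]
grip_width: 0.0342
gripper_force: 0.0
```

```bash
python3 -m crank '[3.4,0.84,-0.24,0,0, 3.4,0,0,1,0, 3.4,0,0,1.5,0, 3.4,0,0,1.5,0, 3.4,0,0,1.5,0, 3.4,0,0,0.5,0, 2.7,0,0,0,0, 2.7,0,0,0,0]'
```

```text
time_s: 8.72
position: [0.5402, -0.0506, 0.0702]
tool_rot: [[-0.526, -0.85, -0.005], [-0.85, 0.526, -0.015], [0.015, -0.004, -1.0]]
ft_force: [0.4, 0.5, -0.1]
grip_width: 0.0269
gripper_force: 0.0
```

```bash
python3 -m crank '[2.7,0,0,0,-0.125, 2.7,0,0,0,-0.125, 2.7,-0.01,0.4,0,0.06, 2.7,-0.01,0.4,0,0.06, 2.7,-0.01,0.4,0,0.06, 2.7,-0.01,0.4,0,0.06, 2.7,-0.01,0.4,0,0.06, 2.7,-0.01,0.4,0,0.06]'
python3 - <<'E'
from h import *
s=env.observe();d=(s["position"][:2]-[.5588,.0121]);print(s["position"],np.linalg.norm(d),np.degrees(np.arctan2(d[1],d[0])),s["ft_force"],np.degrees(np.arctan2(s["tool_rot"][1][1],s["tool_rot"][0][1])),s["q"])
E
```

```text
time_s: 9.38
position: [0.5299, -0.0018, 0.0664]
tool_rot: [[-0.679, -0.734, -0.007], [-0.729, 0.675, -0.113], [0.087, -0.071, -0.994]]
ft_force: [-8.6, -62.4, 12.3]
grip_width: 0.0271
gripper_force: 28.4
[ 0.52991104 -0.00180203  0.06640234] 0.03205992192249304 -154.30207733138965 [ -8.6436362  -62.41855843  12.31145384] 137.39854476866873 [  -9.82392073   30.55987062   90.7587153    -7.57942748   58.18604976
 -143.07085569]
```

Run:
```python
from h import *
p=optics.get_image("scene");save(p,"scene3.png");s=env.observe()
q=optics.get_image("top");save(q,"top3.png")
a=p["color"][150:270,220:380];b=q["color"][130:280,210:410]
a=cv2.resize(a,(400,300),interpolation=cv2.INTER_CUBIC);b=cv2.resize(b,(400,300),interpolation=cv2.INTER_CUBIC)
cv2.imwrite("pics/s3.png",np.hstack([a,b])[:,:,::-1])
print(s["position"],s["q"],s["qvel"],s["ft_force"],s["wrist_torque"],proj(p,s["position"]))
```

```text
[ 5.27143938e-01 -1.94513885e-04  6.61833198e-02] [  -9.74270268   30.47980963   90.96527088   -7.4615889    58.4167807
 -142.84312505] [ 0.98513881 -1.09677131  2.57383649  2.83068875  5.75913094 -8.03999141] [-22.2101153  -51.12180311  25.03812682] [-8.88880867  3.29209186 -1.43956043] [294.16126613 221.66726986]
```

View pics/s3.png

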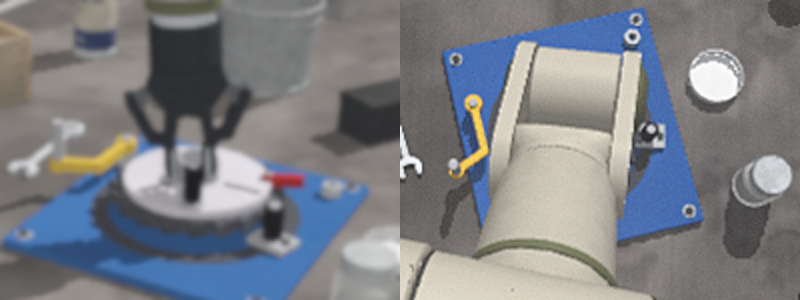

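```bash
python3 -m crank '[2.7,0.25,-0.2,0,0, 2.7,0.1,-0.1,0,0, 2.7,0,0,-0.5,0, 2.7,0,0,-1,0, 2.7,0,0,-1.5,0, 2.7,0,0,-2,0, 2.7,0,0,-1,0, 2.7,0,0,0,0]'
python3 - <<'E'
from h import *
s=env.observe();print(s["q"],s["qvel"],s["ft_force"])
E
```

```text
time_s: 10.15
position: [0.5282, 0.0113, 0.1262]
tool_rot: [[-0.675, -0.738, -0.008], [-0.735, 0.672, -0.092], [0.074, -0.056, -0.996]]
ft_force: [-0.0, -0.3, 0.0]
grip_width: 0.0269
gripper_force: 0.0
[  -8.98460368   25.90906888   86.84388619   -5.77792133   66.99903344
 -144.29382362] [-0.17645245  2.22675781  2.83037381 -0.19519161 -2.77560381  0.12562587] [-0.0463887  -0.34704499  0.02211598]
```

```bash
python3 -m crank '[3.4,0,0,-1,0.12, 3.4,0,0,-1,0.12, 3.4,0,0,0,0.12, 3.4,0,0,0,0.12, 3.4,0,0,0,0.12, 3.4,0,0,0,0.12, 3.4,0,0,0,0.12, 3.4,0,0,0,0.12]'
python3 -m crank '[3.4,0,0,0,0.12, 3.4,0,0,0,0.12, 3.4,0,0,0,0.12, 3.4,0,0,0,0.12, 3.4,0,0,0,0.12, 3.4,0,0,0,0.12, 3.4,0,0,0,0.12, 3.4,0,0,0,0.12]'
python3 -m crank '[3.4,0,0,0,0.12, 3.4,0,0,0,0.12, 3.4,0,0,0,0.12, 3.4,0,0,0,0.12, 3.4,0,0,0,0.12, 3.4,0,0,0,0.12, 3.4,0,0,0,0, 3.4,0,0,0,0]'
python3 - <<'E'
from h import *
s=env.observe();print(s["q"],s["ft_force"],np.degrees(np.arctan2(s["tool_rot"][1][1],s["tool_rot"][0][1])))
p=optics.get_image("scene");save(p,"scene4.png")
for n in("handle_mid","dog_mid","stop_post","pawl_pin"):
  for r in spotter.look_for(p,n)[:2]:print(n,r["score"],np.array(r["at"])*[560,420])
a=p["color"][180:270,240:360];cv2.imwrite("pics/s4.png",cv2.resize(a,(800,600),interpolation=cv2.INTER_CUBIC)[:,:,::-1])
E
```

```text
time_s: 10.82
position: [0.527, 0.0131, 0.1428]
tool_rot: [[-0.991, 0.135, -0.014], [0.135, 0.987, -0.092], [0.002, -0.093, -0.996]]
ft_force: [0.1, 0.2, -0.8]
grip_width: 0.0338
gripper_force: 0.0
time_s: 11.48
position: [0.527, 0.0131, 0.1428]
tool_rot: [[-0.458, 0.889, -0.014], [0.886, 0.455, -0.092], [-0.075, -0.055, -0.996]]
ft_force: [-0.8, -0.6, 0.8]
grip_width: 0.0342
gripper_force: 0.0
time_s: 12.15
position: [0.527, 0.0132, 0.1429]
tool_rot: [[0.233, 0.972, -0.014], [0.968, -0.233, -0.092], [-0.092, 0.007, -0.996]]
ft_force: [0.1, 0.6, 0.4]
grip_width: 0.0342
gripper_force: 0.0
[-8.79749581 24.8316494  85.45725403 -5.67148955 69.8178614   6.65442491] [0.0744137  0.63852922 0.35747953] -13.469428490051431
handle_mid 0.63 [328.384 247.086]
handle_mid 0.52 [290.416 223.188]
dog_mid 0.95 [297.976 223.902]
stop_post 0.61 [328.384 249.396]
pawl_pin 0.78 [254.576 213.486]
```

View pics/s4.png

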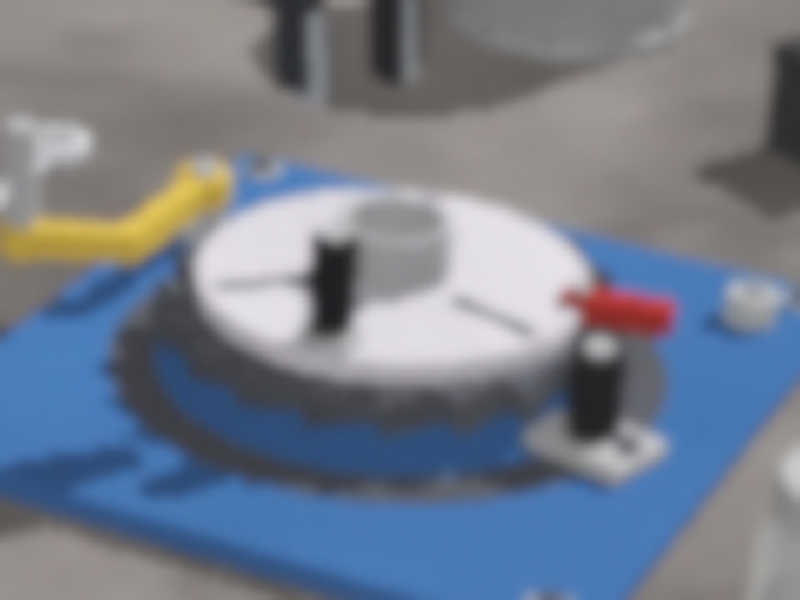

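```bash
cat > st.py <<'E'
from h import *
C=np.array([.5588,.0121])
def pol(x): d=np.array(x)[:2]-C;return np.round([np.linalg.norm(d)*1e3,np.degrees(np.arctan2(d[1],d[0]))],1)
def H(a,r=.068):a=np.radians(a);return C+r*np.array([np.cos(a),np.sin(a)])
E
python3 - <<'E'
from st import *
p=optics.get_image("scene")
f=lambda u,v:(240+u/6.6667,180+v/6.6667)
for n,u,v,z in(("htop",336,238,.099),("hbase",331,330,.059),("dogtip",674,305,.059),("stoptop",600,345,.06),("tube",400,212,.078)):
    x=onz(p,f(u,v),z);print(n,x.round(4),pol(x))
for a in(-150,-155,-160,-165,-170):print(a,((proj(p,[*H(a),.099])-[240,180])*6.667).round())
E
```

```text
htop [ 0.4951 -0.0134  0.099 ] [  68.6 -158.2]
hbase [ 0.4955 -0.0126  0.059 ] [  67.9 -158.7]
dogtip [ 0.6096 -0.0933  0.059 ] [117.  -64.3]
stoptop [ 0.5593 -0.0945  0.06  ] [106.6 -89.7]
tube [0.5654 0.0128 0.078 ] [6.6 5.9]
-150 [361. 241.]
-155 [346. 239.]
-160 [331. 236.]
-165 [317. 233.]
-170 [304. 229.]
```

```bash
python3 -m crank '[3.4,0,0,0,0.124, 3.4,0,0,0,0.124, 3.4,0,0,0,0.124, 3.4,0,0,0,0.124, 3.4,0,0,0,0.124, 3.4,0,0,0,0.124, 3.4,0,0,0,0.124, 3.4,0,0,0,0.124]'
python3 -m crank '[3.4,0,0,0,0.124, 3.4,0,0,0,0, 3.4,0,0,0,0, 3.4,0,0,0,0, 3.4,0,0,0,0, 3.4,0,0,0,0, 3.4,0,0,0,0, 3.4,0,0,0,0]'
python3 - <<'E'
from st import *
s=env.observe();R=np.array(s["tool_rot"])
for z in(.108,.072): print(R.T@(np.array([.4956,-.0129-.092*.012,z])-s["position"])*100)
E
```

```text
time_s: 13.12
position: [0.5271, 0.0132, 0.143]
tool_rot: [[0.944, 0.329, -0.014], [0.326, -0.941, -0.092], [-0.044, 0.082, -0.996]]
ft_force: [0.4, -0.3, 0.0]
grip_width: 0.0341
gripper_force: 0.0
time_s: 13.78
position: [0.5271, 0.0132, 0.1431]
tool_rot: [[0.976, 0.215, -0.014], [0.213, -0.973, -0.092], [-0.034, 0.086, -0.996]]
ft_force: [0.1, 0.1, -0.7]
grip_width: 0.0336
gripper_force: 0.0
[-3.5365428   1.6615952   3.78562786]
[-3.41514543  1.35052926  7.37010839]
```

```bash
python3 -m crank '[3.4,-1.8,0.85,0,0, 3.4,-1.74,0.8,0,0, 3.4,0,0,2,0, 3.4,0,0,1.8,0, 3.4,0.04,-0.1,1.2,0, 3.4,0.04,-0.1,1.2,0, 3.4,0.04,-0.11,1.2,0, 3.4,0,0,0,0]'
python3 -m crank '[2.6,0,0,0,0, 2.6,0,0,0,0, 2.6,0,0,0,0, 2.6,0,0,0,0, 2.6,0,0,0,0, 2.6,0,0,0,0, 2.6,0,0,0,0, 2.6,0,0,0,0]'
python3 -c "
from st import *
print(pol(env.observe()['position']),env.observe()['q'])"
```

```text
time_s: 14.45
position: [0.4945, -0.0137, 0.0699]
tool_rot: [[0.976, 0.215, -0.018], [0.213, -0.973, -0.091], [-0.037, 0.085, -0.996]]
ft_force: [0.2, -0.5, -0.1]
grip_width: 0.0343
gripper_force: 0.0
time_s: 15.12
position: [0.4956, -0.0138, 0.0719]
tool_rot: [[0.977, 0.215, -0.014], [0.213, -0.973, -0.092], [-0.033, 0.086, -0.996]]
ft_force: [-0.9, 3.0, 1.6]
grip_width: 0.026
gripper_force: 1.7
[  68.3 -157.7] [-12.49086136  27.50156411  95.67411219  -6.35038836  56.62930593
  68.63028127]
```

```bash
python3 -m crank '[2.6,0,-0.2,0,0, 2.6,0,-0.2,0,0, 2.6,-0.03,-0.2,0,0, 2.6,-0.03,-0.2,0,0, 2.6,-0.02,-0.2,0,0, 2.6,0,-0.2,0,0, 2.6,0,0,0,0, 2.6,0,0,0,0]'
```

```text
time_s: 15.78
position: [0.4922, -0.0022, 0.0707]
tool_rot: [[0.977, 0.215, -0.014], [0.213, -0.973, -0.091], [-0.033, 0.086, -0.996]]
ft_force: [0.3, -1.5, 0.8]
grip_width: 0.0259
gripper_force: 0.9
```

```bash
python3 -m crank '[2.6,0,-0.1,0,0, 2.6,0,-0.1,0,0, 2.6,0,-0.1,0,0, 2.6,0,-0.1,0,0, 2.6,0,0,0,0, 2.6,0,0,0,0, 2.6,0,0,0,0, 2.6,0,0,0,0]'
```

```text
time_s: 16.45
position: [0.4912, 0.0016, 0.0702]
tool_rot: [[0.977, 0.215, -0.015], [0.213, -0.973, -0.091], [-0.034, 0.086, -0.996]]
ft_force: [1.5, -1.3, 2.6]
grip_width: 0.0265
gripper_force: 1.0
```

```bash
python3 -m crank '[2.6,0.02,-0.1,0,0, 2.6,0.02,-0.1,0,0, 2.6,0,0,0,0, 2.6,0,0,0,0, 2.6,0,0,0,0, 2.6,0,0,0,0, 2.6,0,0,0,0, 2.6,0,0,0,0]'
python3 -m crank '[2.6,0.02,-0.1,0,0, 2.6,0.02,-0.1,0,0, 2.6,0,0,0,0, 2.6,0,0,0,0, 2.6,0,0,0,0, 2.6,0,0,0,0, 2.6,0,0,0,0, 2.6,0,0,0,0]'
python3 -c "
from h import *
p=optics.get_image('scene');save(p,'scene5.png');cv2.imwrite('pics/s5.png',cv2.resize(p['color'][180:270,240:360],(800,600),interpolation=cv2.INTER_CUBIC)[:,:,::-1])"
```

```text
time_s: 17.12
position: [0.4912, 0.0036, 0.0701]
tool_rot: [[0.977, 0.215, -0.015], [0.213, -0.973, -0.091], [-0.034, 0.086, -0.996]]
ft_force: [1.0, -2.3, 1.4]
grip_width: 0.026
gripper_force: 1.1
time_s: 17.78
position: [0.4912, 0.0056, 0.0699]
tool_rot: [[0.977, 0.215, -0.014], [0.213, -0.973, -0.091], [-0.034, 0.086, -0.996]]
ft_force: [1.0, -2.2, 1.7]
grip_width: 0.0259
gripper_force: 1.1
```

View pics/s5.png

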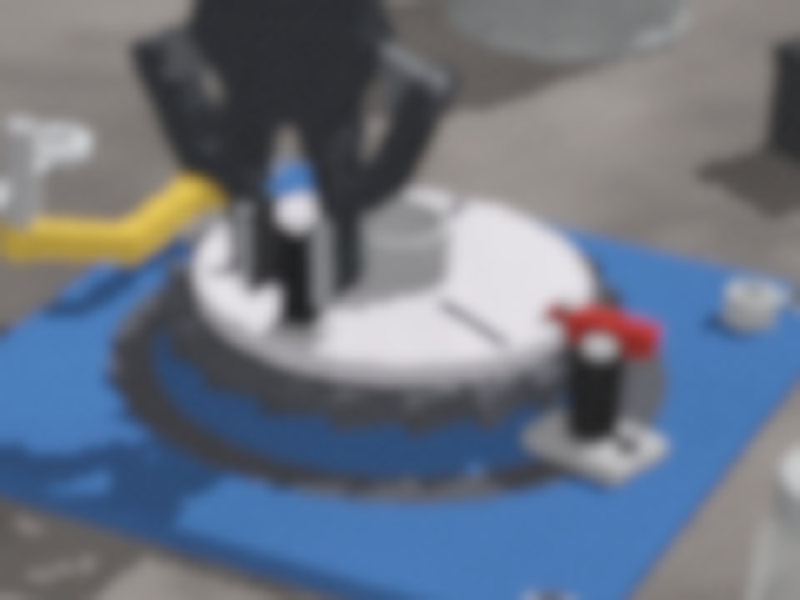

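```bash
for i in 1; do python3 -m crank '[2.6,0,-0.05,0,0, 2.6,0,0,0,0, 2.6,0,-0.05,0,0, 2.6,0,0,0,0, 2.6,0,0,0,0, 2.6,0,0,0,0, 2.6,0,0,0,0, 2.6,0,0,0,0]'; done
python3 -m crank '[2.6,0,-0.05,0,0, 2.6,0,0,0,0, 2.6,0,-0.05,0,0, 2.6,0,0,0,0, 2.6,0,0,0,0, 2.6,0,0,0,0, 2.6,0,0,0,0, 2.6,0,0,0,0]'
```

```text
time_s: 18.5
position: [0.491, 0.0065, 0.0699]
tool_rot: [[0.977, 0.215, -0.014], [0.213, -0.973, -0.092], [-0.034, 0.086, -0.996]]
ft_force: [0.7, -2.9, 2.9]
grip_width: 0.026
gripper_force: 1.6
time_s: 19.17
position: [0.4908, 0.0075, 0.0697]
tool_rot: [[0.977, 0.215, -0.015], [0.213, -0.973, -0.092], [-0.034, 0.086, -0.996]]
ft_force: [1.3, -2.9, 1.8]
grip_width: 0.0261
gripper_force: 1.5
```

```bash
python3 -m crank '[2.6,0,-0.05,0,0, 2.6,0,0,0,0, 2.6,0,-0.05,0,0, 2.6,0,0,0,0, 2.6,0,0,0,0, 2.6,0,0,0,0, 2.6,0,0,0,0, 2.6,0,0,0,0]'
```

```text
time_s: 19.83
position: [0.4905, 0.0085, 0.0697]
tool_rot: [[0.977, 0.215, -0.015], [0.213, -0.973, -0.092], [-0.034, 0.086, -0.996]]
ft_force: [1.1, -3.5, 2.4]
grip_width: 0.0259
gripper_force: 1.5
```

```bash
python3 -m crank '[2.6,0,-0.05,0,0, 2.6,0,0,0,0, 2.6,0,0,0,0, 2.6,0,0,0,0, 2.6,0,0,0,0, 2.6,0,0,0,0, 2.6,0,0,0,0, 2.6,0,0,0,0]'
```

```text
time_s: 20.5
position: [0.4904, 0.009, 0.0696]
tool_rot: [[0.977, 0.215, -0.014], [0.213, -0.973, -0.092], [-0.034, 0.086, -0.996]]
ft_force: [1.0, -3.4, 3.1]
grip_width: 0.0263
gripper_force: 1.5
```

```bash
python3 -m crank '[2.6,0,-0.05,0,0, 2.6,0,0,0,0, 2.6,0,0,0,0, 2.6,0,0,0,0, 2.6,0,0,0,0, 2.6,0,0,0,0, 2.6,0,0,0,0, 2.6,0,0,0,0]'
```

```text
time_s: 21.17
position: [0.4903, 0.0095, 0.0696]
tool_rot: [[0.977, 0.215, -0.014], [0.213, -0.973, -0.092], [-0.034, 0.086, -0.996]]
ft_force: [1.3, -2.4, 2.6]
grip_width: 0.0259
gripper_force: 1.6
```

```bash
python3 -m crank '[2.6,0,-0.03,0,0, 2.6,0,0,0,0, 2.6,0,-0.03,0,0, 2.6,0,0,0,0, 2.6,0,-0.03,0,0, 2.6,0,0,0,0, 2.6,0,0,0,0, 2.6,0,0,0,0]'
```

```text
time_s: 21.83
position: [0.4903, 0.0101, 0.0696]
tool_rot: [[0.977, 0.215, -0.014], [0.213, -0.973, -0.092], [-0.033, 0.087, -0.996]]
ft_force: [-0.3, -4.9, 3.1]
grip_width: 0.0263
gripper_force: 2.7
```

Run:
```python
from st import *
p=optics.get_image("scene");c=p["color"].astype(int)
m=((c[...,0]>110)&(c[...,1]<70)&(c[...,2]<80))
n,l,s,ce=cv2.connectedComponentsWithStats(m.astype(np.uint8));print(s,ce)
o=cv2.imread("pics/scene5.png")[:,:,::-1].astype(int);m2=((o[...,0]>110)&(o[...,1]<70)&(o[...,2]<80));print(cv2.connectedComponentsWithStats(m2.astype(np.uint8))[2:])
# predicted dog tip (r116,z59) mid vs angle
for a in(-66,-72,-76,-80,-84):print(a,proj(p,[*H(a,.116),.059]),proj(p,[*H(a,.096),.053]))
cv2.imwrite('pics/s6.png',cv2.resize(p['color'][210:250,310:350],(600,600),interpolation=cv2.INTER_CUBIC)[:,:,::-1])
```

```text
[[     0      0    560    420 234678]
 [    69      3      3     11     17]
 [    85     47      1      2      2]
 [   423    107     18      6     76]
 [   388    149      1      3      3]
 [   454    212     21      9    109]
 [   324    228      5      4     12]
 [   333    229      4      6     14]
 [   529    328     19     20    289]] [[279.05640069 209.38504248]
 [ 69.82352941   7.58823529]
 [ 85.          47.5       ]
 [431.5        109.92105263]
 [388.         150.        ]
 [463.96330275 216.85321101]
 [325.66666667 228.91666667]
 [334.64285714 231.5       ]
 [538.1384083  338.00692042]]
(array([[     0,      0,    560,    420, 234664],
       [    69,      3,      3,     12,     17],
       [    85,     47,      1,      2,      2],
       [   423,    107,     19,      6,     77],
       [   388,    149,      1,      3,      3],
       [   454,    212,     21,      9,    111],
       [   325,    227,     13,      7,     37],
       [   529,    328,     19,     20,    289]], dtype=int32), array([[279.0514395 , 209.38454982],
       [ 69.94117647,   7.94117647],
       [ 85.        ,  47.5       ],
       [431.51948052, 109.87012987],
       [388.        , 150.        ],
       [464.04504505, 216.81981982],
       [332.13513514, 229.51351351],
       [538.14878893, 338.01038062]]))
-66 [340.47401941 226.25236162] [332.86167505 226.98253412]
-72 [339.2824104  228.17278084] [331.83095887 228.5640723 ]
-76 [338.21626339 229.41361629] [330.92341633 229.58344264]
-80 [336.93518699 230.61436355] [329.8423274  230.56799368]
-84 [335.44288762 231.76772862] [328.59131169 231.51193389]
```

View pics/s6.png

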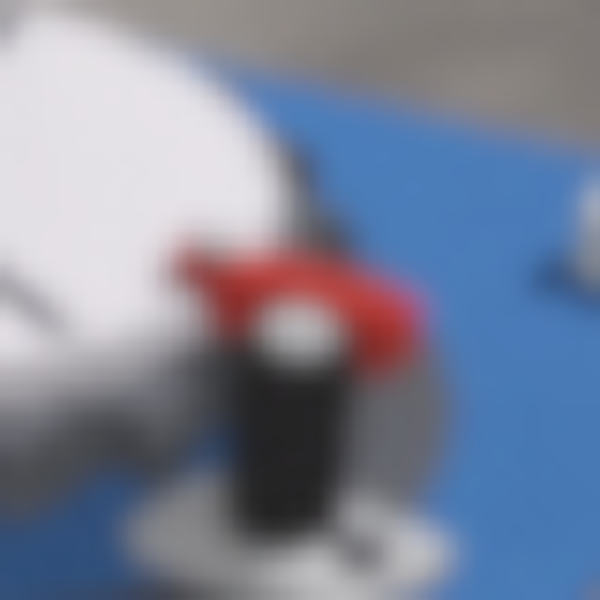

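```bash
python3 -m crank '[2.6,0,-0.03,0,0, 2.6,0,0,0,0, 2.6,0,0,0,0, 2.6,0,0,0,0, 2.6,0,0,0,0, 2.6,0,0,0,0, 2.6,0,0,0,0, 2.6,0,0,0,0]'
```

```text
time_s: 22.55
position: [0.4904, 0.0102, 0.0697]
tool_rot: [[0.977, 0.215, -0.014], [0.213, -0.973, -0.092], [-0.033, 0.087, -0.996]]
ft_force: [1.2, -6.1, 3.2]
grip_width: 0.026
gripper_force: 3.3
```

```bash
python3 -m crank '[2.6,0,-0.03,0,0, 2.6,0,0,0,0, 2.6,0,0,0,0, 2.6,0,0,0,0, 2.6,0,0,0,0, 2.6,0,0,0,0, 2.6,0,0,0,0, 2.6,0,0,0,0]'
```

```text
time_s: 23.22
position: [0.4904, 0.0103, 0.0697]
tool_rot: [[0.977, 0.215, -0.014], [0.213, -0.973, -0.093], [-0.033, 0.088, -0.996]]
ft_force: [0.9, -7.9, 2.5]
grip_width: 0.0259
gripper_force: 3.9
```

```bash
python3 -m crank '[2.6,0,-0.03,0,0, 2.6,0,0,0,0, 2.6,0,0,0,0, 2.6,0,0,0,0, 2.6,0,0,0,0, 2.6,0,0,0,0, 2.6,0,0,0,0, 2.6,0,0,0,0]'
```

```text
time_s: 23.88
position: [0.4904, 0.0104, 0.0697]
tool_rot: [[0.977, 0.215, -0.013], [0.213, -0.973, -0.093], [-0.033, 0.088, -0.996]]
ft_force: [1.8, -8.6, 3.3]
grip_width: 0.0265
gripper_force: 4.5
```

```bash
python3 -m crank '[2.6,0,-0.025,0,0, 2.6,0,0,0,0, 2.6,0,0,0,0, 2.6,0,0,0,0, 2.6,0,0,0,0, 2.6,0,0,0,0, 2.6,0,0,0,0, 2.6,0,0,0,0]'
```

```text
time_s: 24.55
position: [0.4905, 0.0105, 0.0697]
tool_rot: [[0.977, 0.215, -0.013], [0.213, -0.973, -0.093], [-0.033, 0.088, -0.996]]
ft_force: [1.1, -9.8, 3.8]
grip_width: 0.0261
gripper_force: 5.0
```

```bash
python3 -m crank '[2.6,0,0.1,0,0, 3.4,0,0.1,0,0, 3.4,0,0.1,0,0, 3.4,0,0.1,0,0, 3.4,0,0,0,0, 3.4,-0.03,0.09,-1,0, 3.4,-0.06,0.17,-2,0, 3.4,-0.1,0.26,-3,0]'
python3 - <<'E'
from st import *
s=env.observe();R=np.array(s["tool_rot"]);print(s["position"],s["ft_force"])
for z in(.125,.064): print(R.T@(np.array([.497,.1671,z])-s["position"])*100)
E
```

```text
time_s: 25.22
position: [0.4895, 0.008, 0.1289]
tool_rot: [[0.976, 0.215, -0.02], [0.213, -0.973, -0.09], [-0.039, 0.084, -0.996]]
ft_force: [-0.6, 0.1, 0.4]
grip_width: 0.0339
gripper_force: 0.0
[0.48953337 0.00799027 0.128868  ] [-0.631184    0.0567878   0.38794726]
[  4.12676001 -15.35254337  -1.0655714 ]
[  4.36235445 -15.86447328   5.00834192]
```

```bash
python3 -m crank '[3.4,0.83,-3.07,-0.2,0, 3.4,0.83,-3.07,-0.2,0, 3.4,0.83,-3.07,-0.2,0, 3.4,0.83,-3.07,-0.2,0, 3.4,0.83,-3.07,-0.25,0, 3.4,0,0,0,0, 3.4,0,0,0,0, 3.4,0,0,0,0]'
python3 - <<'E'
from st import *
s=env.observe();R=np.array(s["tool_rot"]);print(s["q"])
p=optics.get_image("scene");save(p,"scene7.png")
print([(r["score"],np.array(r["at"])*[560,420]) for r in spotter.look_for(p,"pawl_pin")])
f=lambda X:((proj(p,X)-[200,160])*6.667).round()
print(f([.497,.1684,.09]),f([.497,.1684,.043]),f(s["position"]))
for y in(.160,.164,.172):print(y,f([.497,y,.09]))
for z in(.09,.064): print(R.T@(np.array([.497,.1671,z])-s["position"])*100)
cv2.imwrite('pics/s7.png',cv2.resize(p['color'][160:250,200:320],(800,600),interpolation=cv2.INTER_CUBIC)[:,:,::-1])
E
```

```text
time_s: 25.88
position: [0.4984, 0.1665, 0.1256]
tool_rot: [[0.976, 0.215, -0.015], [0.213, -0.973, -0.092], [-0.034, 0.086, -0.996]]
ft_force: [-0.0, 0.7, 0.5]
grip_width: 0.0341
gripper_force: 0.0
[ 8.09578283 26.42775556 86.00517459 -5.44538024 69.25379729 87.71373139]
[(0.61, array([255.92 , 214.116]))]
[279. 253.] [279. 354.] [284. 175.]
0.16 [293. 259.]
0.164 [286. 256.]
0.172 [273. 251.]
[ 0.00356543 -0.39619641  3.54255107]
[ 0.09297136 -0.62086937  6.13128216]
```

View pics/s7.png

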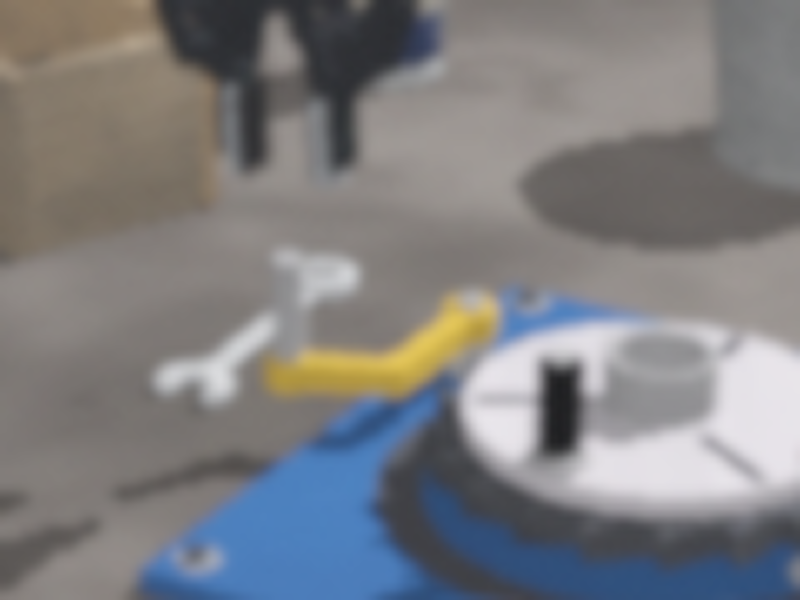

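```bash
python3 -m crank '[3.4,0,0,1.5,0, 3.4,0,0,1.5,0, 3.4,0,-0.1,1.5,0, 3.4,0,-0.1,1.6,0, 3.4,0,0,0,0, 2.4,0,0,0,0, 2.4,0,0,0,0, 2.4,0,0,0,0]'
python3 -m crank '[2.4,0,0.4,0,0, 2.4,0,0.4,0,0, 2.4,0,0.4,0,0, 2.4,0,0.4,0,0, 2.4,0,0.4,0,0, 2.4,0,0.4,0,0, 2.4,0,0,0,0, 2.4,0,0,0,0]'
```

```text
time_s: 26.65
position: [0.4978, 0.1629, 0.0659]
tool_rot: [[0.977, 0.214, -0.013], [0.212, -0.973, -0.091], [-0.032, 0.087, -0.996]]
ft_force: [-0.7, -0.4, -0.1]
grip_width: 0.0243
gripper_force: 0.0
time_s: 27.32
position: [0.5029, 0.1393, 0.0671]
tool_rot: [[0.977, 0.214, -0.014], [0.212, -0.973, -0.092], [-0.033, 0.087, -0.996]]
ft_force: [-0.6, -0.2, 0.6]
grip_width: 0.024
gripper_force: 0.0
```

```bash
python3 -m crank '[2.4,-0.5,0,0,0, 2.4,0,0.2,0,0, 2.4,0,0.2,0,0, 2.4,0,0.2,0,0, 2.4,0,0.2,0,0, 2.4,0,0,0,0, 2.4,0,0,0,0, 2.4,0,0,0,0]'
python3 - <<'E'
from st import *
p=optics.get_image("scene");save(p,"scene8.png")
f=lambda X:((proj(p,X)-[200,160])*6.667).round()
for y in(.12,.13,.14,.15,.16):print(y,f([.496,y,.09]),f([.496,y,.043]))
cv2.imwrite('pics/s8.png',cv2.resize(p['color'][160:250,200:320],(800,600),interpolation=cv2.INTER_CUBIC)[:,:,::-1])
E
```

```text
time_s: 27.98
position: [0.4996, 0.1308, 0.0679]
tool_rot: [[0.977, 0.215, -0.014], [0.213, -0.973, -0.092], [-0.033, 0.087, -0.996]]
ft_force: [-0.6, -0.2, 0.3]
grip_width: 0.0241
gripper_force: 0.0
0.12 [358. 288.] [358. 391.]
0.13 [341. 281.] [341. 384.]
0.14 [324. 274.] [324. 376.]
0.15 [308. 267.] [308. 369.]
0.16 [291. 260.] [291. 361.]
```

View pics/s8.png

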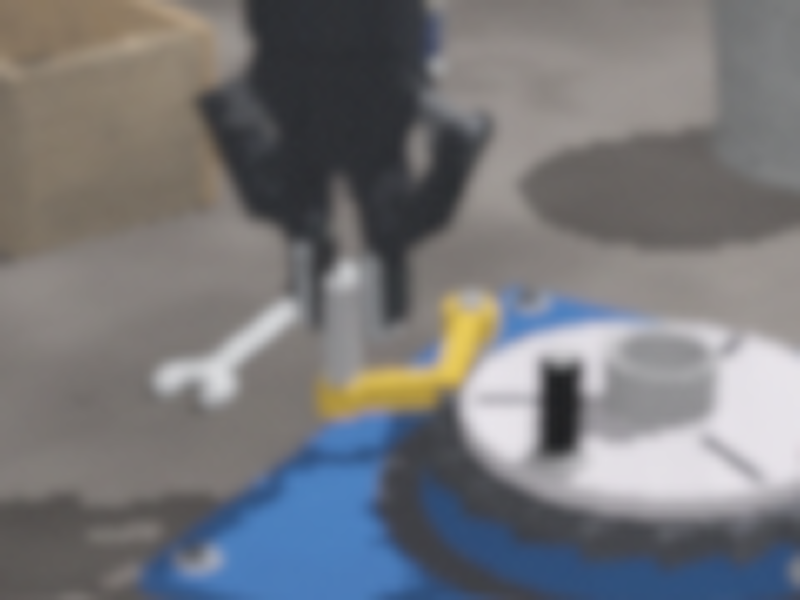

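```bash
python3 -m crank '[2.4,0,0.05,0,0, 2.4,0,0.05,0,0, 2.4,0,0.05,0,0, 2.4,0,0.05,0,0, 2.4,0,0,0,0, 2.4,0,0,0,0, 2.4,0,0,0,0, 2.4,0,0,0,0]'
```

```text
time_s: 28.7
position: [0.4997, 0.1289, 0.068]
tool_rot: [[0.977, 0.215, -0.014], [0.213, -0.973, -0.092], [-0.034, 0.086, -0.996]]
ft_force: [1.0, 1.1, -0.7]
grip_width: 0.0242
gripper_force: 0.4
```

```bash
python3 -m crank '[2.4,0,0.05,0,0, 2.4,0,0.05,0,0, 2.4,0,0.05,0,0, 2.4,0,0,0,0, 2.4,0,0,0,0, 2.4,0,0,0,0, 2.4,0,0,0,0, 2.4,0,0,0,0]'
```

```text
time_s: 29.37
position: [0.5, 0.1274, 0.0681]
tool_rot: [[0.977, 0.215, -0.015], [0.213, -0.973, -0.092], [-0.034, 0.086, -0.996]]
ft_force: [-0.2, 0.3, -1.3]
grip_width: 0.0234
gripper_force: 0.4
```

```bash
python3 -m crank '[2.4,0,0.05,0,0, 2.4,0,0.05,0,0, 2.4,0,0.05,0,0, 2.4,0,0,0,0, 2.4,0,0,0,0, 2.4,0,0,0,0, 2.4,0,0,0,0, 2.4,0,0,0,0]'
```

```text
time_s: 30.03
position: [0.5003, 0.126, 0.0683]
tool_rot: [[0.977, 0.215, -0.015], [0.213, -0.973, -0.092], [-0.034, 0.086, -0.996]]
ft_force: [-1.9, 1.2, -0.5]
grip_width: 0.024
gripper_force: 0.8
```

```bash
python3 -m crank '[2.4,0,0.05,0,0, 2.4,0,0.05,0,0, 2.4,0,0.05,0,0, 2.4,0,0,0,0, 2.4,0,0,0,0, 2.4,0,0,0,0, 2.4,0,0,0,0, 2.4,0,0,0,0]'
```

```text
time_s: 30.7
position: [0.5003, 0.1254, 0.0682]
tool_rot: [[0.977, 0.215, -0.015], [0.213, -0.973, -0.09], [-0.034, 0.085, -0.996]]
ft_force: [-1.5, 7.0, -2.8]
grip_width: 0.0244
gripper_force: 3.6
```

```bash
python3 -m crank '[2.4,0,-0.05,0,0, 2.4,0,-0.1,0,0, 2.4,0,-0.15,0,0, 3.2,0,-0.15,0,0, 3.2,0,0,0,0, 3.2,0,0,0,0, 3.2,-0.03,0.09,-1,0, 3.2,-0.06,0.18,-2,0]'
python3 -m crank '[3.2,-0.1,0.27,-3,0, 3.2,0,0,-4,0, 3.2,0,0,-4,0, 3.2,0,-3,0,0, 3.2,0,-3,0,0, 3.2,0,-3,0,0, 3.2,0,0,0,0, 3.2,0,0,0,0]'
python3 - <<'E'
from st import *
s=env.observe();print(s["position"],s["ft_force"])
p=optics.get_image("scene");q=optics.get_image("top")
a=cv2.resize(p["color"][170:260,240:360],(400,300),interpolation=cv2.INTER_CUBIC);b=cv2.resize(q["color"][130:280,210:410],(400,300),interpolation=cv2.INTER_CUBIC)
cv2.imwrite("pics/s9.png",np.hstack([a,b])[:,:,::-1])
E
```

```text
time_s: 31.37
position: [0.4989, 0.1286, 0.0969]
tool_rot: [[0.976, 0.215, -0.019], [0.212, -0.973, -0.092], [-0.038, 0.086, -0.996]]
ft_force: [0.3, -0.1, 0.0]
grip_width: 0.0321
gripper_force: 0.0
time_s: 32.03
position: [0.4814, 0.2245, 0.2001]
tool_rot: [[0.976, 0.217, -0.014], [0.215, -0.972, -0.092], [-0.034, 0.087, -0.996]]
ft_force: [0.2, -0.6, -0.2]
grip_width: 0.032
gripper_force: 0.0
[0.48136343 0.2245132  0.20007593] [ 0.20192003 -0.55024916 -0.24522469]
```

View pics/s9.png

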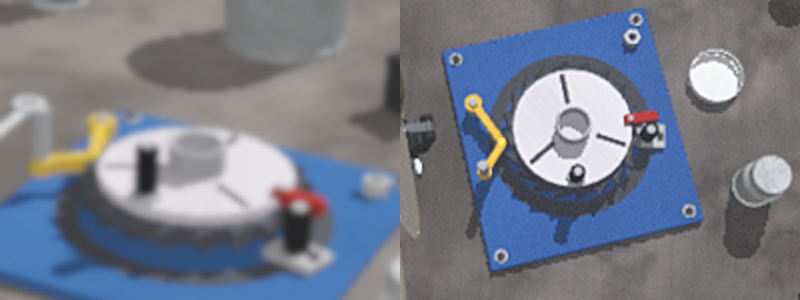

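The pictures show the dog against the stop (top view about (642,122)), the pawl nose in the teeth (about (503,145)), and the bystanders where they were. I'm handing in.

```bash
python3 -c "
from rig import env
print(env.close_job())"
```

```text
the job is handed in; nothing more can be done
None
```

The job is handed in: the dog was pressed on the stop with about 10 N, the pawl nose was seated with about 7 N, and the arm is clear. One slip on the way: a tool turn ran into a joint limit, and the fingers pressed at up to about 62 N, probably on the fixed centre tube, before I backed off and finished.

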